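# Slide the low well plate under the reader gantry

## Robot

A 7-joint arm with a two-finger parallel gripper is mounted at the origin on the work surface. World frame = base frame: x ahead of the robot, y to its left, z up, the work surface at z = 0. Lengths are in m, angles in rad, forces in N, time in s.
With the tool pointing down it reaches from about 0.4 to 0.85 m from the base axis. Payload 4.5 kg.
Tool frame: the origin (TCP) lies at the very end of the fingers, on their centre line; the grasp point (between the pads) lies 19 mm behind it; y points along the fingers, x is the direction in which the jaws open and shut, and the axes are right-handed (so a half turn about y gives the same grasp; the last joint's range is limited). The gripper opens to 88 mm and grips with 3 to 60 N. Pads are 18 mm wide; open, the fingers measure 123 mm over their backs; the gripper's body (75 mm by 187 mm) begins 45 mm behind the grasp point.
Start: joints at [-1.226, 0.689, -0.195, 1.565, 0.157, 0.902, -0.215], TCP at [0.191, 0.595, 0.239] pointing down, gripper open.
Joint ranges: [-3.01, 3.01], [-0.46, 2.08], [-1.47, 1.51], [0.13, 2.56], [-1, 4.14], [0.04, 2.09], [-2.66, 2.66]. Speed limits (rad/s): [2.57, 2.57, 3.14, 3.14, 3.14, 3.14, 3.14].

## Interface

Orientations are given as a unit quaternion [x, y, z, w].
In Python, from plant import r gives the robot as it stands.
- The arm moves only by the shell command python3 -m inch 'ROWS' [OPENING] [FORCE]. ROWS is JSON, a list of rows, each a list of 6 numbers: the shift along the tool's x, y, z in mm, then the turn, a rotation vector about the tool's x, y, z in rad. In form: [[x, y, z, ax, ay, az], ...]. A call has 1 to 12 rows; each row shifts and turns the commanded pose from where the row before left it, along the tool's axes as they then stand; what a row does not reach is not made up. A row lasts 1/12 s, in which the tool goes at most 41.7 mm and 7.16 degrees, less where a joint would pass 70% of its speed; a pose out of reach is approached as far as the arm can. A call is refused whole if a number of a shift passes 41.7 or a number of a turn 0.125, either way. A call with a gripper value outside its range is refused whole. OPENING is the finger opening in mm, from 0 to 88.1, set as the call begins (- or left out, the last holds). The fingers move at their own pace and stop on an object; FORCE is the grip in N (left out, the last holds). Time passes only in rows, so rows that do not move let the fingers close. It gives the time, the measured TCP pose, the force and the opening at its end, in the units of the state.
- r.get_state(): the state, without advancing time (a new reading comes with each control period).
- r.snapshot(name): name is "scene" or "side" or "wrist"; returns a dict with "img" (400x640x3 uint8, red, green, blue), "range_z" (400x640 float32, m along the optical axis (not along the pixel's ray), 0 where there is no reading), "mtx" (3x3 intrinsics, pixels), "camera_from_world" (4x4, takes a point from world to camera coordinates); the wrist camera has in their place "tool_from_camera" (4x4, takes a point from camera to tool coordinates, whose origin is the TCP and whose axes are the tool frame's). Camera axes: x right, y down, z forward; pixel columns grow to the right and rows downward; lengths in m; the calibration is good to about 2 mm. A picture is of the moment at which its call begins: read the wrist's pose just before it.
- r.finish_job(): hands the job in, once; it reports no verdict.
The state is a dict: "clock": time; "q": joint angles; "qd": joint speeds; "joint_torque": joint torques, N m; "tool_pos": TCP position; "eef_rot": TCP orientation; "contact_force": force on the tool from outside, world axes, zero at the start; "moment": the same for the moment, N m; "opening": opening from 0.0 (shut) to 1.0 (fully open).
Only numpy, scipy, OpenCV 4.12 (cv2) and the standard library are available. Lean on these libraries where they do the work, as an engineer would, in place of code of your own. Each camera call takes 0.05 s, during which the arm holds its last target.

## Task

Two white well plates of the same footprint wait on the deck of the two-lane plate reader, one low and one tall. Push the low one straight along its own lane, under the gantry, until it is fully home against the small end stop on the far side. Leave the tall deep-well block standing where it is.

Things in the scene. Friction and masses are not known exactly. Their poses are not given: they have to be found in the camera images.
- plate: Low well plate: loose white plastic, 128 long x 86 wide x 15 high, 24 round wells, 50 to 100 g, slides at under 2 N. Stands on the deck before the gantry in either lane, up to 6 mm off its middle, 5 degrees askew. Origin: centre of underside; y along its length towards the gantry, z up. When home it still sticks out 39 mm before the gantry: push on its near short end.
- deep_block: Tall deep-well block, to be left alone: loose white plastic, same 128 x 86 footprint but 42 high, square wells, 280 g; too tall for the gantry. Stands in the other lane, its middle at least 105 mm from the plate's. Origin: centre of its underside, axes as for the plate.
- reader: Plate reader, fixed. Origin on the table below the gantry's middle. y: push direction, to the robot's left within 8 degrees. Grey deck, top at z = 10 mm, x -130 to 130, y -310 to 160. Lane middles at x = -60, +60; rails 10 high, 94 apart from y = -60 to 60, flaring to 112 apart at y = -90. End stop face at y = 64 (9 high): a plate touching it has its origin at y = 0.
- gantry (a point): Middle of the underside of the white gantry beam, 24 mm above the deck, at the reader's x = 0, y = 0, axes as the reader's. The beam spans both lanes: 250 wide (x), 50 deep (y -25 to 25), 36 high, its top 70 above the table; over each lane a dark reading head, 36 in diameter, rises to 104 above the table. A small jar stands on the deck at y = 115, beyond the stops.

How it is judged:
At the end, for the whole second after the job is handed in: The low plate lies flat on the deck, at rest, in a lane under the gantry: its middle within 12 mm along the lane of where it sits when touching the end stop, within 12 mm of the lane's middle, and straight within 10 degrees; the deep-well block stands within 15 mm of where it started (y of plate in the frame of reader between -0.012 and 0.012 m and (x of plate in the frame of reader between -0.072 and -0.048 m or x of plate in the frame of reader between 0.048 and 0.072 m) and z of plate in the frame of reader between 0.005 and 0.015 m and angle between the y axis of plate and the y axis of reader, either way round below 0.17 rad and angle between plate's own z axis and vertical below 0.1 rad and linear speed of plate below 0.01 m/s and distance of deep_block from where it was at the start of the episode below 0.015 m).
It fails at once if the deep-well block is shifted more than 15 mm (distance of deep_block from where it was at the start of the episode above 0.015 m).
It also fails if it takes over 27 s, if anything falls off the work surface, if the arm or the gripper's body presses on something with over 40 N, if the wrist force passes 120 N, or if a joint passes its speed limit or range.

## Working session

There is one attempt and no reset: what is moved stays moved. The work goes in short steps, Python scripts to look and compute and a shell command to move; the robot and the scene stay as the last step left them, time stands still between calls to the robot, and variables do not carry over. Pictures are saved under pics/ and viewed, and the job is handed in when it is done.

```bash
ls; mkdir -p pics; python3 - <<'E'
from plant import r
import cv2,numpy as np,pickle
s=r.get_state();print({k:np.round(v,3).tolist() for k,v in s.items()})
for n in("scene","side"):
    d=r.snapshot(n);pickle.dump(d,open(f"pics/{n}0.pkl","wb"));cv2.imwrite(f"pics/{n}0.png",d["img"][:,:,::-1])
E
```

```text
pics
{'clock': 0.0, 'q': [-1.226, 0.69, -0.195, 1.566, 0.157, 0.902, -0.215], 'qd': [0.001, 0.001, 0.002, 0.002, -0.001, -0.0, 0.0], 'joint_torque': [-0.001, -52.757, -1.267, -15.344, -0.053, 0.006, 0.0], 'tool_pos': [0.191, 0.594, 0.238], 'eef_rot': [0.572, 0.416, -0.417, -0.571], 'contact_force': [-0.187, -0.578, -0.53], 'moment': [-0.023, 0.013, 0.024], 'opening': 1.004}
```

View pics/scene0.png

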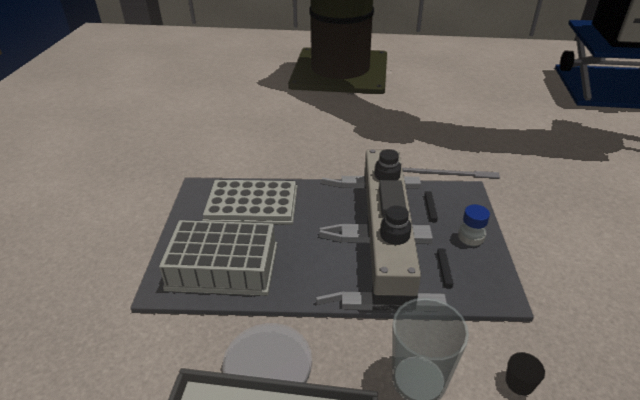

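View pics/side0.png

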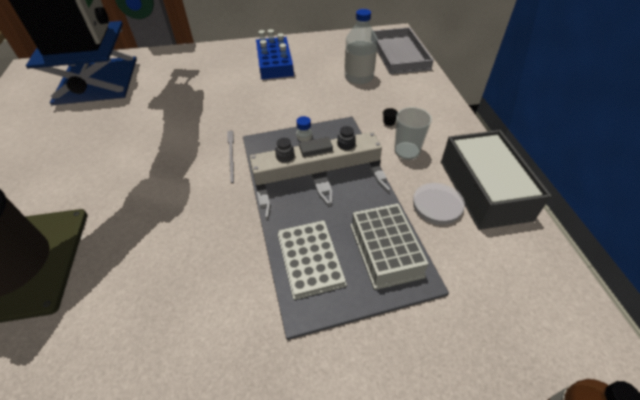

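The low plate lies in the lane nearer the robot (scene px ~(250,200)), and the block lies beside it (~(220,255)). The gantry is at ~(390,225). Next I measure the poses.

```bash
cat > h.py <<'E'
import numpy as np,cv2,pickle
def cloud(d):
    Z=d["range_z"];K=d["mtx"];v,u=np.indices(Z.shape)
    P=np.stack([(u-K[0,2])/K[0,0]*Z,(v-K[1,2])/K[1,1]*Z,Z,np.ones_like(Z)],-1)
    W=P@np.linalg.inv(d["camera_from_world"]).T
    W=W[...,:3];W[Z==0]=np.nan;return W
def rect(p):
    c,s,a=cv2.minAreaRect((p*1000).astype(np.float32));b=cv2.boxPoints((c,s,a))
    e=[b[1]-b[0],b[2]-b[1]];l=max(e,key=np.linalg.norm);l=l*np.sign(l[1])
    return np.round(c,1),np.round(s,1),np.degrees(np.arctan2(-l[0],l[1]))
def blobs(W,img,lo,hi,bright,box=(0.2,0.9,-0.5,0.5),amin=150):
    g=img.max(-1);m=(W[...,2]>lo)&(W[...,2]<hi)&((g>120) if bright else (g<90))
    m&=(W[...,0]>box[0])&(W[...,0]<box[1])&(W[...,1]>box[2])&(W[...,1]<box[3])
    m=m.astype(np.uint8)
    n,L,st,c=cv2.connectedComponentsWithStats(m)
    for i in range(1,n):
        if st[i,4]>amin:
            k=L==i;print(st[i].tolist(),*rect(W[k][:,:2]),"z",np.round(np.median(W[k][:,2])*1000,1))
E
python3 - <<'E'
from h import *
for n in("scene","side"):
    d=pickle.load(open(f"pics/{n}0.pkl","rb"));W=cloud(d)
    for px in [(250,188),(250,240),(330,270)] if n=="scene" else [(310,300),(300,200)]: print(px,W[px[1],px[0]],d["img"][px[1],px[0]])
    print(n,"deck");blobs(W,d["img"],.004,.015,False)
    print("plate");blobs(W,d["img"],.02,.031,True)
    print("block");blobs(W,d["img"],.046,.058,True)
    print("gantry");blobs(W,d["img"],.063,.076,True)
E
```

```text
(250, 188) [ 0.48001899 -0.08763453  0.02383168] [149 150 138]
(250, 240) [ 0.61762145 -0.05121313  0.05213055] [133 132 124]
(330, 270) [0.61597227 0.04786579 0.00978526] [77 77 79]
scene deck
[131, 178, 268, 140, 16214] [560.9 -35.3] [260.6 314.1] 5.488146 z 9.7
[406, 181, 127, 139, 10053] [536.6 211.4] [260.5 127. ] -84.73491 z 9.8
plate
[203, 180, 92, 36, 1530] [500.4 -81.7] [ 83.5 123.2] 5.489588 z 24.6
block
[160, 220, 113, 51, 1451] [627.7 -88.3] [ 83.4 123.5] 3.925303 z 51.6
gantry
[366, 150, 54, 126, 1824] [546.5 116.1] [247.8  47.6] -84.197235 z 69.7
[181, 382, 154, 18, 1421] [823.7   7. ] [ 17.5 133.1] 0.47226202 z 64.9
(310, 300) [ 0.48825664 -0.15505835  0.00948848] [106 105 108]
(300, 200) [0.5005614  0.04749355 0.01101851] [97 96 98]
side deck
[442, 158, 88, 71, 384] [815.4  -2.3] [ 82.9 198.9] 28.031116 z 9.9
[327, 163, 64, 32, 727] [626.3  92.4] [ 76.3 131. ] 66.651245 z 9.6
[265, 175, 51, 24, 766] [486.1  86.9] [93.5 44.9] -84.185234 z 9.5
[373, 275, 56, 21, 413] [ 634.  -157.5] [90.7 15.4] -84.225266 z 9.8
[287, 292, 161, 48, 450] [ 572.6 -193.1] [253.1   4.1] -84.30813 z 8.2
plate
[278, 221, 67, 75, 2425] [499.3 -83.4] [ 82.1 125. ] 5.1573544 z 24.6
block
[353, 204, 75, 72, 1800] [626.3 -89.9] [ 82.6 125.2] 3.9243698 z 51.7
gantry
[250, 132, 132, 41, 1396] [543.1 113.7] [249.8  50.8] -84.084656 z 69.5
[455, 136, 84, 66, 2841] [856.5  19.6] [161.8  86.9] -0.01033373 z 64.6
```

```bash
cat >> h.py <<'E'
from scipy.spatial.transform import Rotation as R
YAW=np.radians(5.7);O=np.array([545,115,0.]);RW=R.from_euler('z',YAW)
def toread(p): return RW.inv().apply(np.asarray(p)-O)
def st():
    from plant import r
    s=r.get_state();T=R.from_quat(s["eef_rot"])
    print("t",np.round(s["clock"],2),"reader pos",np.round(toread(s["tool_pos"]*1000 if hasattr(s["tool_pos"],'dtype') else np.array(s["tool_pos"])*1000),1),"F",np.round(s["contact_force"],1))
    print("tool axes cols in reader\n",np.round((RW.inv()*T).as_matrix(),3));return s,T
def plan(target_reader,jaw=(1,0,0),down=(0,0,-1)):
    s,T=st();y=np.array(down,float);y/=np.linalg.norm(y)
    x=np.array(jaw,float);x-=x@y*y;x/=np.linalg.norm(x)
    G=RW*R.from_matrix(np.stack([x,y,np.cross(x,y)],1))
    d=RW.apply(target_reader)+O-np.array(s["tool_pos"])*1000
    print("world d",np.round(d,1),"tool d now",np.round(T.inv().apply(d),1),"tool d if at goal orient",np.round(G.inv().apply(d),1))
    print("turn rotvec tool",np.round((T.inv()*G).as_rotvec(),3))
E
python3 - <<'E'
from h import *
from plant import r
plan((-64,-300,150));plan((-64,-300,150),jaw=(-1,0,0))
d=r.snapshot("wrist");print(np.round(d["tool_from_camera"],3))
from math import *
E
```

```text
t 0.1 reader pos [-304.6  512.3  238. ] F [ 0.9 -0.7  0.5]
tool axes cols in reader
 [[ 0.399 -0.001 -0.917]
 [ 0.917 -0.002  0.399]
 [-0.002 -1.    -0.   ]]
world d [ 320.1 -784.4  -88. ] tool d now [-648.8   89.1 -544.6] tool d if at goal orient [ 240.6   88.  -812.3]
turn rotvec tool [ 1.000e-03  1.161e+00 -1.000e-03]
t 0.1 reader pos [-304.6  512.3  238. ] F [ 0.9 -0.7  0.5]
tool axes cols in reader
 [[ 0.399 -0.001 -0.917]
 [ 0.917 -0.002  0.399]
 [-0.002 -1.    -0.   ]]
world d [ 320.1 -784.4  -88. ] tool d now [-648.8   89.1 -544.6] tool d if at goal orient [-240.6   88.   812.3]
turn rotvec tool [-2.000e-03 -1.981e+00 -1.000e-03]
[[ 1.     0.     0.    -0.001]
 [-0.    -0.288  0.958 -0.146]
 [ 0.    -0.958 -0.288  0.074]
 [ 0.     0.     0.     1.   ]]
```

```bash
python3 -m inch '[[-10,0,-18,0,0,0],[-17,0,-33,0,0,0],[-17,0,-33,0,0,0],[-17,0,-33,0,0,0],[-17,0,-33,0,0,0],[-17,0,-33,0,0,0],[-17,0,-33,0,0,0],[-17,0,-33,0,0,0],[-17,0,-33,0,0,0],[-17,0,-33,0,0,0],[-17,0,-33,0,0,0],[-10,0,-18,0,0,0]]' 40 20
python3 -m inch '[[0,0,0,0,0.09,0],[0,0,0,0,0.1,0],[0,0,0,0,0.1,0],[0,0,0,0,0.1,0],[0,0,0,0,0.1,0],[0,0,0,0,0.1,0],[0,0,0,0,0.1,0],[0,0,0,0,0.1,0],[0,0,0,0,0.1,0],[0,0,0,0,0.1,0],[0,0,0,0,0.1,0],[0,0,0,0,0.07,0]]'
python3 - <<'E'
from h import *
plan((-62,-295,150))
E
```

```text
clock: 1.15
tool_pos: [0.4849, 0.2975, 0.2384]
eef_rot: [0.574, 0.415, -0.415, -0.571]
contact_force: [-0.0, -0.5, 0.1]
opening: 0.452
clock: 2.15
tool_pos: [0.4812, 0.3023, 0.2385]
eef_rot: [0.706, 0.034, -0.034, -0.706]
contact_force: [0.9, -0.8, -0.1]
opening: 0.453
t 2.15 reader pos [-44.9 192.7 238.5] F [ 0.9 -0.8 -0.1]
tool axes cols in reader
 [[ 1.    -0.001  0.004]
 [-0.004 -0.     1.   ]
 [-0.001 -1.    -0.   ]]
world d [  31.4 -487.   -88.5] tool d now [ -15.1   88.6 -487.7] tool d if at goal orient [ -17.1   88.5 -487.7]
turn rotvec tool [ 0.    -0.004 -0.001]
```

```bash
python3 -m inch '[[-1,0,-35,0,0,0],[-1,0,-41,0,0,0],[-2,0,-41,0,0,0],[-2,0,-41,0,0,0],[-2,0,-41,0,0,0],[-1,0,-41,0,0,0],[-1,0,-41,0,0,0],[-2,0,-41,0,0,0],[-2,0,-41,0,0,0],[-1,0,-41,0,0,0],[-1,0,-41,0,0,0],[-1,0,-41,0,0,0]]'
python3 -m inch '[[0,20,0,0,0,0],[0,35,0,0,0,0],[0,35,0,0,0,0],[0,20,0,0,0,0],[0,0,0,0,0,0]]'
python3 - <<'E'
from h import *
plan((-64,-295,16))
from plant import r
for n in("scene","side"):
    d=r.snapshot(n);pickle.dump(d,open(f"pics/{n}1.pkl","wb"));cv2.imwrite(f"pics/{n}1.png",d["img"][:,:,::-1])
    W=cloud(d);blobs(W,d["img"],.02,.031,True)
E
```

```text
clock: 3.15
tool_pos: [0.5127, -0.185, 0.2386]
eef_rot: [-0.706, -0.035, 0.035, 0.706]
contact_force: [1.9, -0.2, -0.4]
opening: 0.456
clock: 3.57
tool_pos: [0.5102, -0.182, 0.1247]
eef_rot: [-0.705, -0.033, 0.038, 0.707]
contact_force: [0.3, 0.6, 0.4]
opening: 0.452
t 3.57 reader pos [ -64.2 -292.1  124.7] F [0.3 0.6 0.4]
tool axes cols in reader
 [[ 1.    -0.008 -0.001]
 [ 0.001  0.004  1.   ]
 [-0.008 -1.     0.004]]
world d [   0.4   -2.9 -108.7] tool d now [  1.  108.7  -3.3] tool d if at goal orient [  0.2 108.7  -2.9]
turn rotvec tool [-0.004  0.001 -0.008]
[203, 180, 92, 37, 1685] [500.7 -81.7] [ 84.5 123.5] 5.216162 z 24.6
[289, 260, 56, 36, 824] [ 503.4 -125.4] [82.5 40.8] -84.11513 z 24.6
```

View pics/scene1.png

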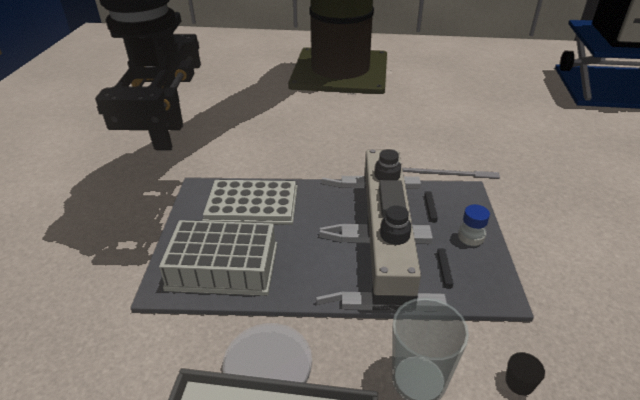

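View pics/side1.png

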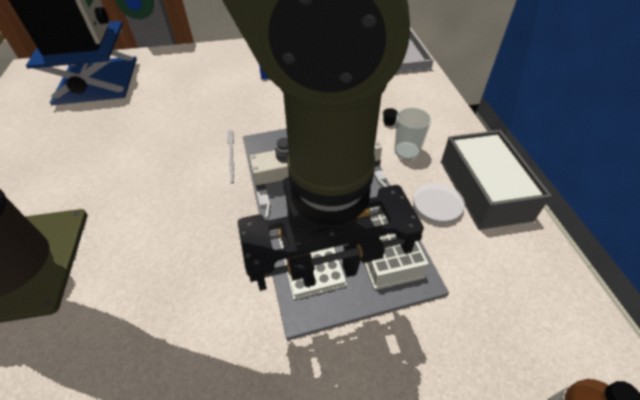

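```bash
python3 -m inch '[[0,20,0,0,0,0],[0,30,-1,0,0,0],[0,30,-1,0,0,0],[0,20,-1,0,0,0],[0,9,0,0,0,0],[0,0,0,0,0,0],[0,0,0,0,0,0]]'
python3 - <<'E'
from h import *
plan((-62,-73,16))
from plant import r
d=r.snapshot("wrist");cv2.imwrite("pics/w2.png",d["img"][:,:,::-1])
d=r.snapshot("scene");cv2.imwrite("pics/scene2.png",d["img"][:,:,::-1])
E
```

```text
clock: 4.25
tool_pos: [0.5145, -0.1863, 0.021]
eef_rot: [0.706, 0.036, -0.035, -0.706]
contact_force: [0.9, -0.4, 0.4]
opening: 0.456
t 4.25 reader pos [ -60.3 -296.7   21. ] F [ 0.9 -0.4  0.4]
tool axes cols in reader
 [[ 1.     0.002 -0.001]
 [ 0.001 -0.001  1.   ]
 [ 0.002 -1.    -0.001]]
world d [-23.9 222.5  -5. ] tool d now [ -1.6   4.8 223.7] tool d if at goal orient [ -1.7   5.  223.7]
turn rotvec tool [0.001 0.001 0.002]
```

View pics/w2.png

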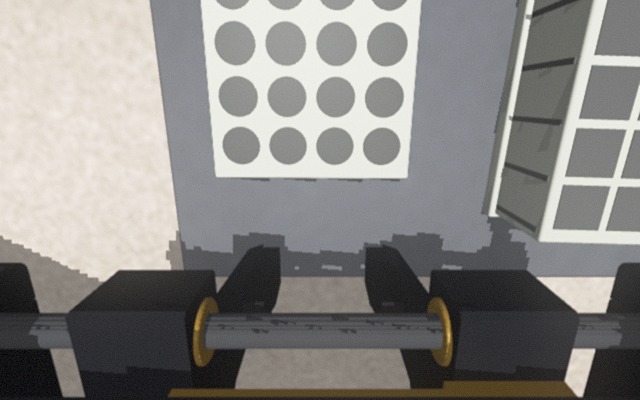

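View pics/scene2.png

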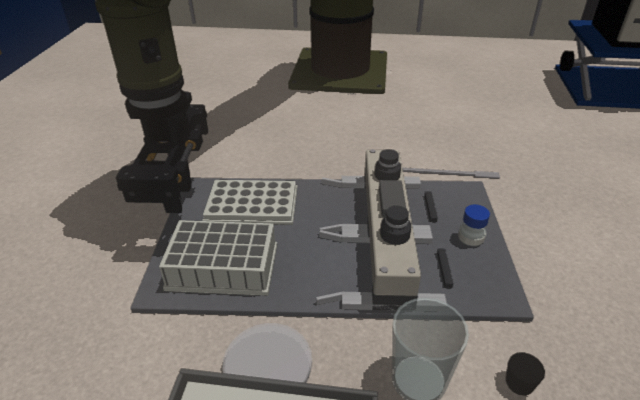

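Fingertips (wrist px ~(265,260), (380,260)) stand behind the plate's near end (row 178), within its width (213–408). z read 21; I take a fresh reading.

```bash
python3 -m inch '[[0,4,8,0,0,0],[0,0,8,0,0,0],[0,0,0,0,0,0]]'
python3 - <<'E'
from h import *
plan((-62,-73,16))
E
```

```text
clock: 4.6
tool_pos: [0.5118, -0.167, 0.0161]
eef_rot: [-0.705, -0.036, 0.036, 0.707]
contact_force: [-0.1, 0.3, 0.1]
opening: 0.451
t 4.6 reader pos [ -61.  -277.3   16.1] F [-0.1  0.3  0.1]
tool axes cols in reader
 [[ 1.     0.    -0.004]
 [ 0.004  0.002  1.   ]
 [ 0.    -1.     0.002]]
world d [-2.130e+01  2.032e+02 -1.000e-01] tool d now [ -0.3   0.5 204.3] tool d if at goal orient [-1.000e+00  1.000e-01  2.043e+02]
turn rotvec tool [-0.002  0.004  0.   ]
```

```bash
python3 -m inch '[[0,0,5,0,0,0],[0,0,8,0,0,0],[0,0,9,0,0,0],[0,0,9,0,0,0],[0,0,9,0,0,0],[0,0,9,0,0,0],[0,0,9,0,0,0],[0,0,9,0,0,0],[0,0,9,0,0,0],[0,0,9,0,0,0],[0,0,8,0,0,0],[0,0,4,0,0,0]]'
python3 - <<'E'
from h import *
plan((-62,-73,16))
from plant import r
d=r.snapshot("wrist");cv2.imwrite("pics/w3.png",d["img"][:,:,::-1])
d=r.snapshot("scene");cv2.imwrite("pics/scene3.png",d["img"][:,:,::-1]);blobs(cloud(d),d["img"],.02,.031,True)
E
```

```text
clock: 5.6
tool_pos: [0.5019, -0.0718, 0.0156]
eef_rot: [-0.706, -0.036, 0.036, 0.707]
contact_force: [-0.4, -1.0, -0.2]
opening: 0.454
t 5.6 reader pos [ -61.4 -181.6   15.6] F [-0.4 -1.  -0.2]
tool axes cols in reader
 [[ 1.    -0.    -0.002]
 [ 0.002  0.001  1.   ]
 [-0.    -1.     0.001]]
world d [-11.3 108.    0.4] tool d now [ -0.3  -0.3 108.6] tool d if at goal orient [ -0.6  -0.4 108.6]
turn rotvec tool [-0.001  0.002 -0.   ]
[265, 179, 91, 39, 1593] [487.    6.2] [ 93.  128.4] 4.992294 z 24.6
```

View pics/w3.png

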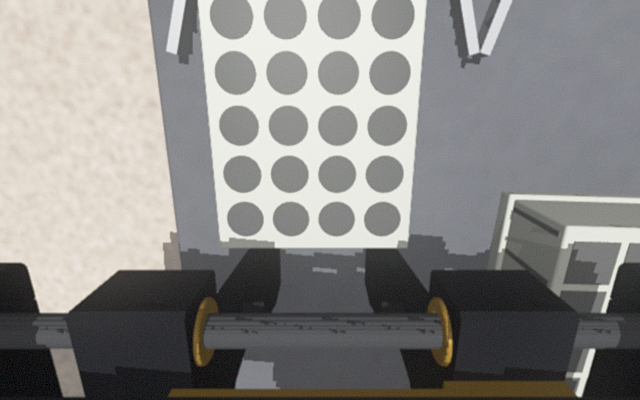

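View pics/scene3.png

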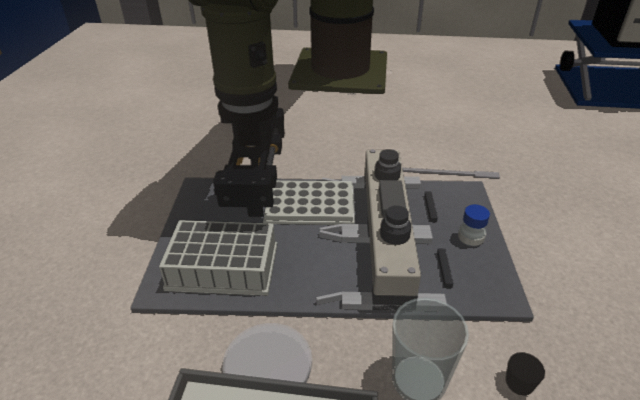

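Contact made: the near edge (wrist row ~243) sits at both fingertips. The plate is straight and centred between the flares (cols ~185 and ~465). The block has not moved.

```bash
python3 -m inch '[[0,0,5,0,0,0],[0,0,8,0,0,0],[0,0,8,0,0,0],[0,0,8,0,0,0],[0,0,8,0,0,0],[0,0,8,0,0,0],[0,0,8,0,0,0],[0,0,8,0,0,0],[0,0,8,0,0,0],[0,0,8,0,0,0],[0,0,6,0,0,0],[0,0,3,0,0,0]]'
python3 - <<'E'
from h import *
plan((-62,-73,16))
from plant import r
d=r.snapshot("wrist");cv2.imwrite("pics/w4.png",d["img"][:,:,::-1])
d=r.snapshot("scene");cv2.imwrite("pics/scene4.png",d["img"][:,:,::-1])
E
```

```text
clock: 6.7
tool_pos: [0.4934, 0.0134, 0.0157]
eef_rot: [-0.706, -0.036, 0.036, 0.706]
contact_force: [-0.5, -0.5, -0.2]
opening: 0.457
t 6.7 reader pos [-61.4 -96.   15.7] F [-0.5 -0.5 -0.2]
tool axes cols in reader
 [[ 1.    -0.    -0.002]
 [ 0.002  0.001  1.   ]
 [-0.    -1.     0.001]]
world d [-2.9 22.8  0.3] tool d now [-0.5 -0.3 23. ] tool d if at goal orient [-0.6 -0.3 23. ]
turn rotvec tool [-0.001  0.002 -0.   ]
```

View pics/w4.png

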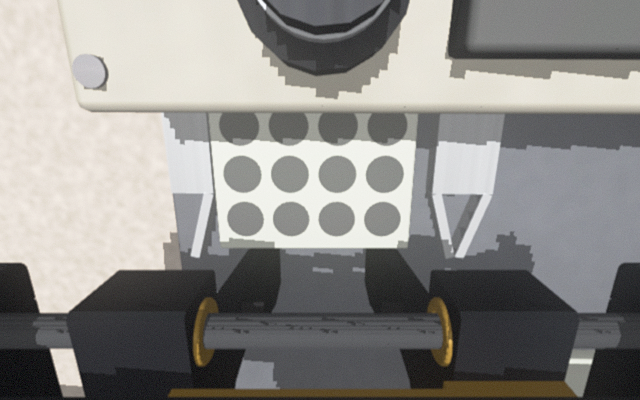

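View pics/scene4.png

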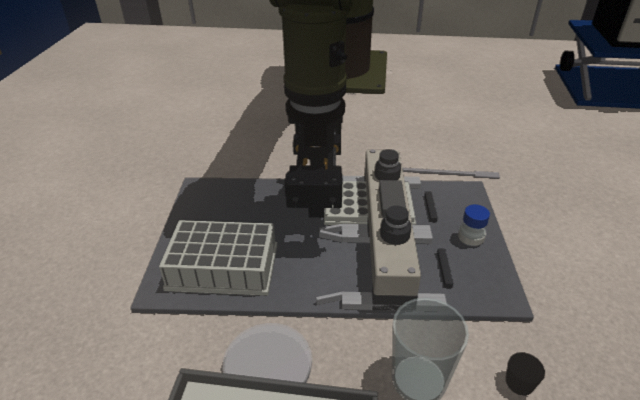

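The plate is between the rails and under the beam (wrist row ~110), and the body clears the gantry. I go on in small steps, watching the force.

```bash
python3 -m inch '[[0,0,3,0,0,0],[0,0,5,0,0,0],[0,0,4,0,0,0],[0,0,3,0,0,0],[0,0,2,0,0,0],[0,0,0,0,0,0]]'
python3 -m inch '[[0,0,1,0,0,0],[0,0,1,0,0,0],[0,0,0,0,0,0]]'
python3 -m inch '[[0,0,1,0,0,0],[0,0,1,0,0,0],[0,0,0,0,0,0]]'
```

```text
clock: 7.3
tool_pos: [0.4918, 0.0296, 0.0157]
eef_rot: [-0.706, -0.036, 0.036, 0.706]
contact_force: [-1.0, 0.4, 1.2]
opening: 0.453
clock: 7.55
tool_pos: [0.4916, 0.031, 0.0157]
eef_rot: [-0.706, -0.035, 0.035, 0.706]
contact_force: [-0.6, 0.0, 0.9]
opening: 0.452
clock: 7.8
tool_pos: [0.4914, 0.0331, 0.0157]
eef_rot: [-0.706, -0.035, 0.035, 0.706]
contact_force: [0.2, -1.0, 0.7]
opening: 0.455
```

```bash
python3 -m inch '[[0,0,1,0,0,0],[0,0,1,0,0,0],[0,0,0,0,0,0]]'
python3 -m inch '[[0,0,1,0,0,0],[0,0,0,0,0,0]]'
python3 - <<'E'
from h import *
plan((-62,-73,16))
from plant import r
d=r.snapshot("wrist");cv2.imwrite("pics/w5.png",d["img"][:,:,::-1])
d=r.snapshot("scene");cv2.imwrite("pics/scene5.png",cv2.resize(d["img"][130:330,280:540,::-1],None,fx=3,fy=3,interpolation=2))
E
```

```text
clock: 8.05
tool_pos: [0.4912, 0.035, 0.0157]
eef_rot: [-0.706, -0.035, 0.035, 0.706]
contact_force: [0.0, -1.4, 0.1]
opening: 0.453
clock: 8.22
tool_pos: [0.4911, 0.0358, 0.0158]
eef_rot: [0.706, 0.035, -0.035, -0.706]
contact_force: [-0.2, -0.8, 2.5]
opening: 0.453
t 8.22 reader pos [-61.5 -73.5  15.8] F [-0.2 -0.8  2.5]
tool axes cols in reader
 [[ 1.  0. -0.]
 [ 0. -0.  1.]
 [ 0. -1. -0.]]
world d [-0.6  0.4  0.2] tool d now [-0.5 -0.2  0.5] tool d if at goal orient [-0.5 -0.2  0.5]
turn rotvec tool [0. 0. 0.]
```

View pics/w5.png

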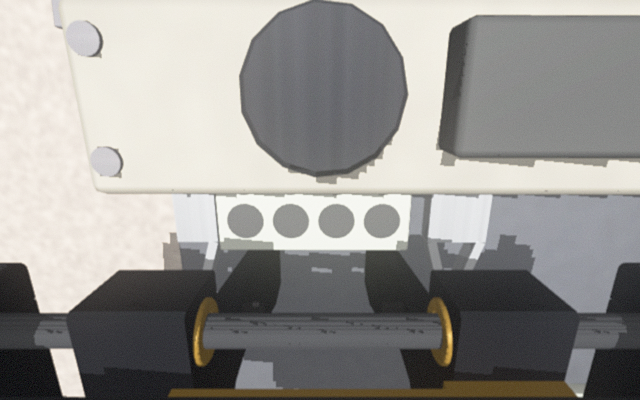

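View pics/scene5.png

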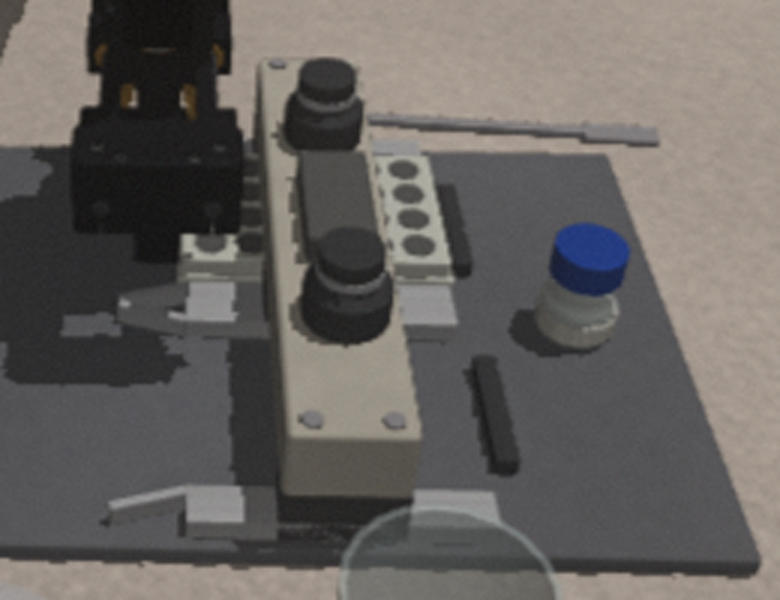

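The plate's far end (crop ~(445,220)) is right at the stop. I press gently until the force rises.

```bash
for i in 1; do python3 -m inch '[[0,0,1,0,0,0],[0,0,0,0,0,0]]'; done
python3 -m inch '[[0,0,1,0,0,0],[0,0,0,0,0,0]]'
```

```text
clock: 8.48
tool_pos: [0.4911, 0.0364, 0.0159]
eef_rot: [0.706, 0.035, -0.035, -0.706]
contact_force: [0.0, -3.0, 3.7]
opening: 0.456
clock: 8.65
tool_pos: [0.4911, 0.0366, 0.0159]
eef_rot: [0.707, 0.035, -0.035, -0.706]
contact_force: [-0.4, -5.3, 2.2]
opening: 0.456
```

Force up to 5 N and the tool has stopped advancing, so the plate is home. Back off straight, then lift.

```bash
python3 -m inch '[[0,0,-3,0,0,0],[0,0,-8,0,0,0],[0,0,-15,0,0,0],[0,0,-20,0,0,0],[0,0,-15,0,0,0],[0,0,-5,0,0,0],[0,-15,0,0,0,0],[0,-30,0,0,0,0],[0,-35,-10,0,0,0],[0,-35,-30,0,0,0],[0,-20,-30,0,0,0],[0,0,0,0,0,0]]'
python3 - <<'E'
from h import *
from plant import r
st()
d=r.snapshot("wrist");cv2.imwrite("pics/w6.png",d["img"][:,:,::-1])
d=r.snapshot("scene");cv2.imwrite("pics/scene6.png",cv2.resize(d["img"][130:330,280:540,::-1],None,fx=3,fy=3,interpolation=2))
W=cloud(d);g=d["img"].max(-1)
m=(W[...,2]>.021)&(W[...,2]<.03)&(g>110);m=m.astype(np.uint8)
n,L,s,c=cv2.connectedComponentsWithStats(m)
A=[]
for i in range(1,n):
    if s[i,4]>40:
        p=toread(W[L==i]*1000);ok=p[:,:2].min(0),p[:,:2].max(0);print(s[i].tolist(),np.round(ok,1))
print("block");blobs(W,d["img"],.046,.058,True)
E
```

```text
clock: 9.65
tool_pos: [0.507, -0.1012, 0.1514]
eef_rot: [0.708, 0.036, -0.03, -0.704]
contact_force: [0.3, 0.0, 0.3]
opening: 0.461
t 9.65 reader pos [ -59.3 -211.4  151.4] F [0.3 0.  0.3]
tool axes cols in reader
 [[ 1.     0.008  0.007]
 [-0.007 -0.006  1.   ]
 [ 0.008 -1.    -0.006]]
[340, 181, 19, 37, 455] [[-104.9  -61.2]
 [ -21.8  -34.8]]
[405, 182, 25, 38, 465] [[-104.7   35. ]
 [ -21.6   62.1]]
[404, 340, 28, 8, 108] [[177.9   4.6]
 [183.   32.9]]
[397, 378, 46, 19, 188] [[221.3  -5.9]
 [237.1  36. ]]
block
[159, 221, 114, 50, 1451] [628.  -88.4] [ 83.9 123.8] 3.9232075 z 51.6
```

View pics/scene6.png

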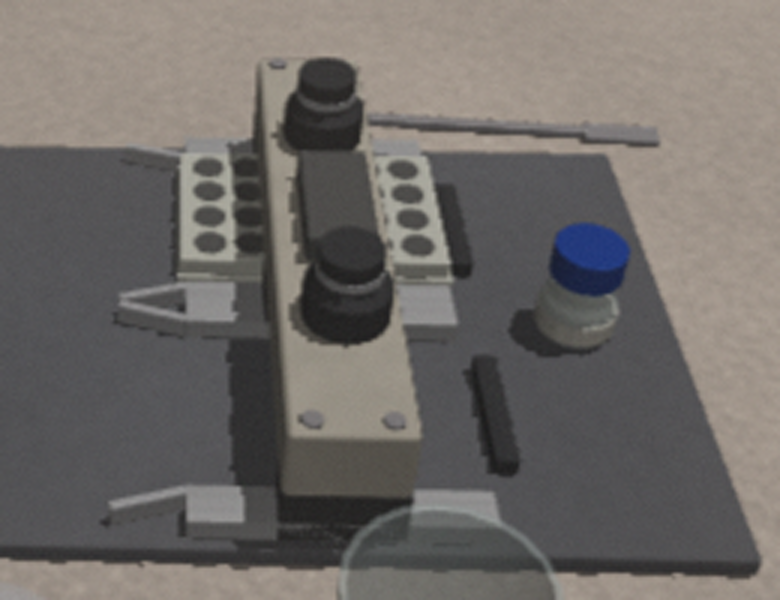

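The plate is home: y extent −61 to +62, x about −63, straight, at the stop. The block is unmoved.

```bash
python3 -c "
from plant import r
print(r.finish_job())"
```

```text
the job is handed in; nothing more can be done
None
```

I pushed the low plate along the lane nearer the robot, under the gantry and up against its end stop, then backed the gripper off and handed the job in at about 9.7 s.

- **Seating:** on the last two 1 mm steps the tool stopped advancing and the push force rose to about 5 N, so the plate is touching the stop.
- **Plate pose:** the last picture puts its middle about 0.5 mm from home along the lane. It is about 3 mm off the lane's middle, well inside the 12 mm allowed, and it looks straight.
- **Deep-well block:** its measured position changed by less than 1 mm between the first and last pictures.

No check failed or disagreed, apart from one tool-height reading of 21 mm during the descent; the next reading, after a further 4 mm down, was 16 mm as intended. I did not take a separate angle reading of the plate once it was under the gantry; "straight" there is judged from the picture and its measured extents.

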